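# Level two gift selections on the counter balance

### The job

Make up two gift selections of equal weight on the green counter balance: move goods from one hanging pan to the other, and add the green-lidded sprinkle jar that leans in the white display stand, until the beam rests level. All five goods (pink pop tin, flat mint tin, brown carton, red carton, green-lidded jar) must end upright on the floor of a pan, none on top of another. Set them down gently, knock nothing over, and leave the red-lidded jar, the tape roll and the bell where they are.

Things in the scene. Friction and masses are not known exactly. Their poses are not given: they have to be found in the camera images.
- balance: Green counter balance, fixed. Origin on the counter under the main pivot; x away from the robot, y left along the beam, z up. In its plane x = 0 two bars run along y: beam (12 mm deep, 16 high, axis z 310, arms 150 mm) and stay bar (8 deep, 12 high, axis z 245). Column 34 mm thick at x = +36. Base 150 x 400 mm, 20 high. Pointer and plate, z 390, show level
- beam (a joint): Beam tilt, rad: 0 = level, stops near -0.062 and +0.062; positive = left pan up, right pan down. Springy and damped: about 0.001 rad per gram of difference, settles in about 2 s. The empty pans balance
- pan_left: Left (+y) steel tray, hung by its far edge. Origin: its pivot on the beam end (150 mm left of the balance's, z 310 when level); same axes, never tilts, rides 9 mm up or down. In this frame: floor z = -250, inside x -127 to +45, y -100 to +100, lip 9 mm; hanger rods at x +44, link plate at x +12. Where goods stand on it does not affect the balance
- pan_right: Right (-y) tray, the same as the left one, origin at its pivot on the right beam end
- stand: White display stand, fixed, 152 mm wide, right of the balance, open side to the balance. Origin on the counter at its middle; x to its back, y across, z up. Two jars lean back 35 deg (0.611 rad) in it side by side, 80 mm apart: each foot centre at x -19, y +40 or -40, z 35, its top towards +x; back sheet reaches 78 mm up the jar, 14 mm ribs beside the lowest 36 mm, 10 mm lip in front
- pop_tin: Pink printed round tin, 70 mm across (grip body 67 mm), 102 mm high, 270 g. Origin at the centre of its underside, z up. Stands at the back of one pan, under the bars
- mint_tin: Flat tin, blue and white, 65 x 102 x 20 mm, 60 g, lying flat at the back of the other pan, long side along the beam. Origin at the centre of its underside, z up, y along the long side
- brown_carton: Brown carton, 55 mm along its x, 63 mm along its y, 102 mm high, 160 g. Origin at the centre of its underside, z up. Starts at the front of one pan, about 80 mm in front of the bars, its x nearly along the beam
- red_carton: Red carton, 49 mm along its x, 73 mm along its y, 122 mm high (straight sides to 88 mm, soft gable above: grip the sides), also 160 g. Origin at the centre of its underside, z up. Starts at the front of the other pan, its x nearly along the beam
- jar_green: Sprinkle jar with green lid, round, 45 mm across, 96 mm high, 110 g. Origin at the centre of its underside, z along its axis to the lid. Starts leaning back in one of the two lanes of the stand
- jar_red: Sprinkle jar with red lid, same size, in the other lane of the stand; a bystander. Origin at the centre of its underside, z to the lid
- tape_roll: Roll of brown tape, 93 mm across, 48 mm high, lying on the counter at the far left; a bystander. Origin at the centre of its underside
- call_bell: Silver counter bell with black foot, 76 mm across, 53 mm high, behind the right pan; a bystander. Origin at the centre of its underside

How it is judged:
By the outcome, as a careful person would: the job done as asked, in the order asked, and still so for the second after the job is handed in, with the robot touching nothing.
It also fails if it takes over 67 s, if anything falls off the work surface, if the arm or the gripper's body presses on something with over 40 N, if the wrist force passes 120 N, or if a joint passes its speed limit or range.

### The arm

A 6-joint arm with a two-finger parallel gripper is mounted at the origin on a cart in front of the work surface, level with it; the furniture and walls round the work are solid. World frame = base frame: x ahead of the robot, y to its left, z up, the work surface at z = 0. Lengths are in m, angles in degrees, forces in N, time in s.
With the tool pointing down it reaches from about 0.4 to 0.825 m from the base axis. Payload 7 kg.
Tool frame: the origin (TCP) lies midway between the tips of the shut fingers; the grasp point (between the pads) lies 19 mm behind it; z points along the fingers, y is the line along which they close (so a half turn about z gives the same grasp; the last joint's range is limited). The gripper opens to 88 mm and grips with 3 to 60 N. Pads are 19 mm wide; open, the fingers measure 130 mm over their backs; the gripper's body (78 mm by 193 mm) begins 47 mm behind the grasp point.
Start: joints at [79.59, 20.546, 0.682, 0, -70.136, -16.507], TCP at [0.306, 0.602, 0.227] pointing down, gripper open.
Joint ranges: [-176.03, 176.03], [-82.01, 121.73], [-58.28, 71.71], [-173.87, 95.51], [-174.79, -0.11], [-173.66, 173.66]. Speed limits (degrees/s): [136.94, 136.94, 172.46, 180, 180, 180].

### API

Orientations are given as [roll, pitch, yaw] about the fixed x, y, z axes, in that order (R = Rz(yaw) Ry(pitch) Rx(roll)).
In Python, from cell import r, cams, close_job gives the robot as it stands.
- The arm moves only by the tool step_arm, never from a script. Its argument "steps" is a list of rows, each a list of 2 entries, a list of its own where there are three numbers: the shift along the tool's x, y, z in mm, then the turn about the tool's z in rad. In form: [[[tx, ty, tz], spin], ...]. A call has 1 to 5 rows; each row shifts and turns the commanded pose from where the row before left it, along the tool's axes as they then stand; what a row does not reach is not made up. A row lasts 1/12 s, in which the tool goes at most 41.7 mm and 7.16 degrees, less where a joint would pass 70% of its speed; a pose out of reach is approached as far as the arm can. A call with a gripper value outside its range is refused whole. "gripper" is the closure, from 0 (fully open) to 1 (shut), set as the call begins (left out, the last holds). The fingers move at their own pace and stop on an object; "newtons" is the grip in N (left out, the last holds). Time passes only in rows, so rows that do not move let the fingers close. It gives the time, the measured TCP pose, the force, the opening and the grip force at its end, in the units of the state.
- r.sense(): the state, without advancing time (a new reading comes with each control period).
- cams.get_image(name): name is "scene" or "top"; returns a dict with "image" (480x640x3 uint8, red, green, blue), "fov_y" (degrees; the focal length in pixels is half the picture's height over the tangent of half this angle, whatever the lens; pixels are square), "cx", "cy" (the principal point, pixels), "T" (4x4, takes a point from camera to world coordinates). Camera axes: x right, y down, z forward; pixel columns grow to the right and rows downward; lengths in m; the calibration is good to about 2 mm. A picture is of the moment at which its call begins. There is no depth.
- close_job(): hands the job in; it is judged then, once.
The state is a dict: "time": time; "q": joint angles; "joint_vel": joint speeds; "tau": joint torques, N m; "ee_pos": TCP position; "ee_rot": TCP orientation; "force": force on the tool from outside, world axes, zero at the start; "torque": the same for the moment, N m; "opening": finger opening in m; "grasp_force": force on a finger pad.
Only numpy, scipy, OpenCV 4.12 (cv2) and the standard library are available. Lean on these libraries where they do the work, as an engineer would, in place of code of your own. Each camera call takes 0.05 s, during which the arm holds its last target. There are 200 camera calls.

## Working session

There is one attempt and no reset: what is moved stays moved. The work goes in short steps, Python scripts to look and compute and a tool call to move; the robot and the scene stay as the last step left them, time stands still between calls to the robot, and variables do not carry over. Pictures are saved under pics/ and viewed, at most 12 in all, crops included, and the job is handed in when it is done.

Besides the shell and the picture viewer there is one more tool, called after "Emit:" in YAML: its name, and indented under it one key for each argument. step_arm: Moves the arm, as the interface text tells. Its arguments: {"type":"object","properties":{"steps":{"type":"array","items":{"type":"array"}},"gripper":{"type":"number"},"newtons":{"type":"number"}},"required":["steps"]}

```bash
mkdir -p pics; ls; python3 - <<'E'
from cell import r,cams
import cv2,numpy as np
for n in("scene","top"):
    d=cams.get_image(n);cv2.imwrite(f"pics/{n}0.png",d["image"][:,:,::-1]);print(n,d["fov_y"],d["cx"],d["cy"],np.round(d["T"],4).tolist())
print(r.sense())
E
```

```text
pics
scene 54.737428012290344 315.2292284420194 241.21987536342192 [[0.6051, -0.4599, 0.6499, -0.1959], [-0.7961, -0.3418, 0.4994, -0.4842], [-0.0075, -0.8196, -0.5729, 0.8416], [0.0, 0.0, 0.0, 1.0]]
top 49.298315064830035 322.0508867095983 248.59206320525223 [[0.0142, -0.9899, 0.1412, 0.3371], [-0.9999, -0.0146, -0.0018, 0.0861], [0.0038, -0.1412, -0.99, 1.5597], [0.0, 0.0, 0.0, 1.0]]
{'time': 0.1, 'q': array([ 7.95896607e+01,  2.05879284e+01,  6.40849116e-01, -1.86299923e-02,
       -7.01358746e+01, -1.65069659e+01]), 'joint_vel': array([-0.16763997, -0.09070989,  0.01110628,  0.06681342, -0.02200613,
        0.0333544 ]), 'tau': array([-1.69140367e-03, -5.84164810e+01,  2.93749845e+01,  7.01539323e+00,
        1.01023683e-02, -5.35058905e-05]), 'ee_pos': array([0.30539792, 0.60148519, 0.2257207 ]), 'ee_rot': array([ 1.79915488e+02, -6.77952751e-03, -2.69236432e+01]), 'force': array([ 0.34254365, -0.81622296,  0.81128   ]), 'torque': array([-0.00014066, -0.01301637,  0.0233713 ]), 'grasp_force': 0.0, 'opening': 0.08744530691007373}
```

View pics/scene0.png

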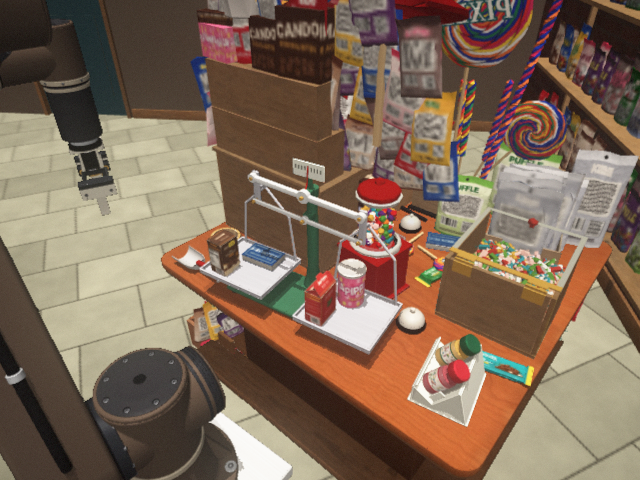

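View pics/top0.png

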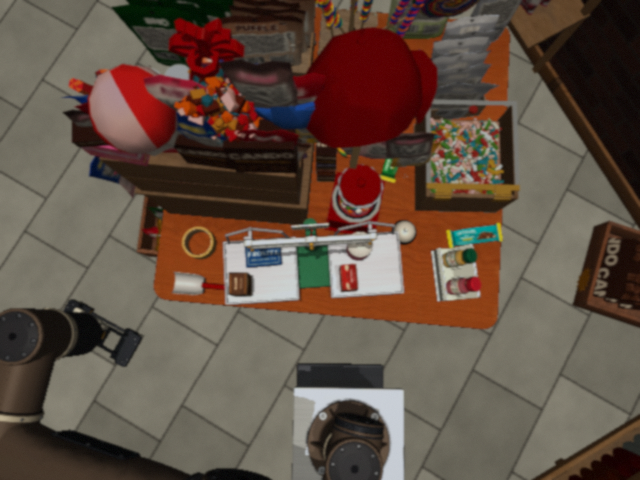

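The scene view shows the brown carton (225,250) and mint tin on the left pan, and the red carton (320,298) and pop tin (351,283) on the right. The green-lidded jar is in the rear lane of the stand, at (463,348). Next I'll make enlarged crops for measuring.

```bash
cat > h.py <<'E'
import numpy as np,cv2
from cell import r,cams
def grab(n):
    d=cams.get_image(n);d["f"]=240/np.tan(np.radians(d["fov_y"])/2);return d
def ray(d,u,v):
    T=np.array(d["T"]);k=T[:3,:3]@np.array([(u-d["cx"])/d["f"],(v-d["cy"])/d["f"],1]);return T[:3,3],k/np.linalg.norm(k)
def onz(d,u,v,z):
    o,k=ray(d,u,v);return o+k*(z-o[2])/k[2]
def tri(d1,p1,d2,p2):
    o1,a=ray(d1,*p1);o2,b=ray(d2,*p2)
    s=np.linalg.lstsq(np.c_[a,-b],o2-o1,rcond=None)[0];P,Q=o1+s[0]*a,o2+s[1]*b
    return (P+Q)/2,np.linalg.norm(P-Q)
def proj(d,P):
    T=np.array(d["T"]);c=T[:3,:3].T@(np.array(P)-T[:3,3]);return d["cx"]+d["f"]*c[0]/c[2],d["cy"]+d["f"]*c[1]/c[2]
def crop(d,u0,v0,w,h,s,name):
    im=cv2.resize(d["image"][v0:v0+h,u0:u0+w],None,fx=s,fy=s,interpolation=cv2.INTER_CUBIC)[:,:,::-1].copy()
    for i in range(0,w,20): cv2.putText(im,str(u0+i),(int(i*s),8),0,.3,(0,255,255));cv2.line(im,(int(i*s),10),(int(i*s),16),(0,255,255))
    for i in range(0,h,20): cv2.putText(im,str(v0+i),(0,int(i*s)+3),0,.3,(0,255,255));cv2.line(im,(22,int(i*s)),(28,int(i*s)),(0,255,255))
    cv2.imwrite("pics/"+name,im)
E
python3 - <<'E'
from h import *
s,t=grab("scene"),grab("top")
crop(s,180,160,320,240,2.5,"s1.png");crop(t,220,215,270,95,2.96,"t1.png")
E
```

```text
(no output)
```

View pics/s1.png

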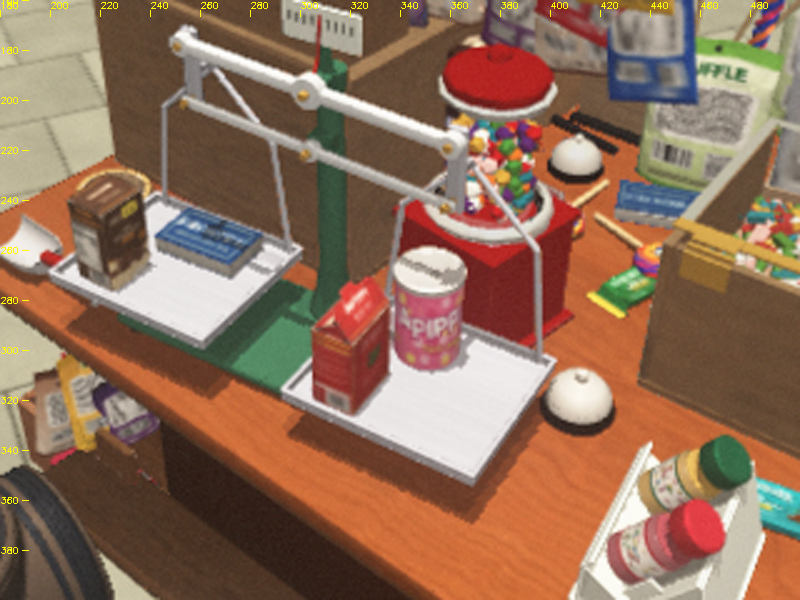

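View pics/t1.png

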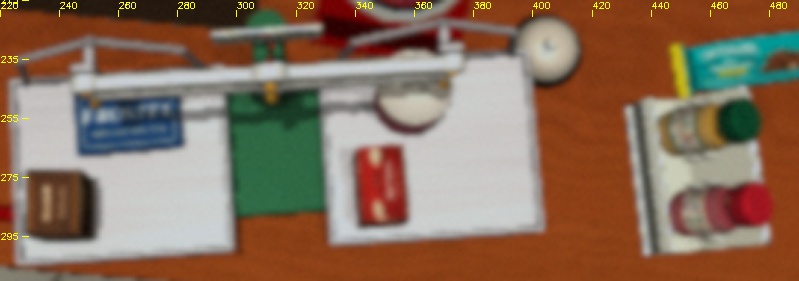

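```bash
python3 - <<'E'
from h import *
s,t=grab("scene"),grab("top")
S=lambda x,y:(180+(x+.5)/2.5-.5,160+(y+.5)/2.5-.5);U=lambda x,y:(220+(x+.5)/2.96-.5,215+(y+.5)/2.96-.5)
for n,a,b in [("R nl",(283,390),(329,244)),("R nr",(472,484),(544,230)),("R fr",(554,362),(534,55)),
 ("L nl",(50,272),(17,265)),("L nr",(204,345),(234,250)),("beamL",(178,40),(85,84)),("beamR",(456,146),(457,62)),("piv",(306,91),(270,76)),
 ("brown top fl",(70,204),(27,181)),("jarG lid end ctr",(735,460),(748,120)),("jarR lid end",(710,527),(757,205)),("poptop",(430,268),(412,100)),
 ("stand tip nl",(652,445),(630,105))]:
    P,e=tri(s,S(*a),t,U(*b));print(n,np.round(P*1000),"err",round(e*1000,1))
# red base edges on the right pan floor ~51
for z in (51,):
  for n,a in [("red base front",(350,412)),("red base right",(387,375)),("red base left",(314,398))]: print(n,np.round(onz(s,*S(*a),z/1e3)*1000))
for n,a in [("mint l",(156,242)),("mint fr",(228,277)),("mint r",(262,245))]: print(n,np.round(onz(s,*S(*a),.069)*1000))
for n,a in [("brown l",(82,268)),("brown f",(108,289)),("brown r",(150,255))]: print(n,np.round(onz(s,*S(*a),.069)*1000))
# masks
def mask(d,lo,hi,box):
    h=cv2.cvtColor(d["image"],cv2.COLOR_RGB2HSV);m=cv2.inRange(h,lo,hi);k=np.zeros_like(m);u,v,w,q=box;k[v:v+q,u:u+w]=m[v:v+q,u:u+w]
    c=max(cv2.findContours(k,0,2)[0],key=cv2.contourArea);return c
for n,lo,hi,z,b in [("red top",(0,150,90),(6,255,255),.14,(330,255,40,50)),("red top2",(165,150,90),(180,255,255),.14,(330,255,40,50)),("redlid",(165,130,90),(180,255,255),.1,(450,270,40,30)),("greenlid",(50,80,20),(90,255,255),.1,(450,240,40,30))]:
    try:
        c=mask(t,lo,hi,b);q=cv2.minAreaRect(c);print(n,q,[np.round(onz(t,*p,z)*1000)[:2].tolist() for p in cv2.boxPoints(q)])
    except Exception as e: print(n,e)
E
```

```text
R nl [413.  55.  56.] err 3.3
R nr [ 428. -152.   51.] err 2.2
R fr [ 597. -140.   65.] err 4.1
L nl [387. 353.  77.] err 1.3
L nr [404. 147.  71.] err 1.0
beamL [522. 262. 324.] err 4.7
beamR [550. -42. 301.] err 1.5
piv [534. 112. 311.] err 2.7
brown top fl [447. 348. 136.] err 36.6
jarG lid end ctr [ 531. -337.  112.] err 1.5
jarR lid end [ 453. -346.  110.] err 6.1
poptop [542. -20. 159.] err 9.8
stand tip nl [ 559. -249.   49.] err 22.6
red base front [433. -12.  51.]
red base right [495. -11.  51.]
red base left [427.  27.  51.]
mint l [500. 308.  69.]
mint fr [501. 202.  69.]
mint r [566. 209.  69.]
brown l [418. 339.  69.]
brown f [410. 290.  69.]
brown r [479. 296.  69.]
red top ((348.5, 277.0), (24.0, 15.0), 90.0) [[495.0, 31.0], [496.0, -10.0], [430.0, -10.0], [430.0, 31.0]]
red top2 max() iterable argument is empty
redlid ((470.3108215332031, 284.3648681640625), (12.987520217895508, 17.91948890686035), 80.53767395019531) [[464.0, -305.0], [473.0, -355.0], [437.0, -360.0], [428.0, -310.0]]
greenlid ((469.0, 255.5), (13.0, 12.0), 90.0) [[550.0, -314.0], [550.0, -348.0], [514.0, -347.0], [513.0, -313.0]]
```

Emit:
step_arm:
  steps:
    - [[0,0,0],-0.1]
    - [[0,0,0],-0.1]
    - [[0,0,0],-0.1]
    - [[0,0,0],-0.1]
    - [[0,0,0],-0.1]
  gripper: 0

```text
time: 0.72
ee_pos: [0.3056, 0.6018, 0.2265]
ee_rot: [180.0, 0.0, 2.0]
force: [0.6, 0.3, -0.2]
opening: 0.0875
grasp_force: 0.0
```

Emit:
step_arm:
  steps:
    - [[7,35,0],0]
    - [[7,35,0],0]
    - [[7,35,0],0]
    - [[7,35,0],0]
    - [[7,35,0],0]

```text
time: 1.13
ee_pos: [0.3459, 0.4263, 0.2265]
ee_rot: [180.0, -0.0, 1.7]
force: [0.9, 0.2, -0.5]
opening: 0.0877
grasp_force: 0.0
```

Emit:
step_arm:
  steps:
    - [[8.7,35,0],0]
    - [[8.7,35,0],0]
    - [[8.7,35,0],0]
    - [[8.7,35,0],0]
    - [[8.7,35,0],0]

```text
time: 1.55
ee_pos: [0.3947, 0.2527, 0.2268]
ee_rot: [-180.0, -0.0, 1.8]
force: [1.1, 0.6, -0.6]
opening: 0.0876
grasp_force: 0.0
```

Emit:
step_arm:
  steps:
    - [[8.7,35,0],0]
    - [[8.7,35,0],0]
    - [[8.7,35,0],0]
    - [[8.7,35,0],0]
    - [[8.7,35,0],0]

```text
time: 1.97
ee_pos: [0.4434, 0.0791, 0.227]
ee_rot: [-180.0, -0.1, 1.8]
force: [1.3, 0.6, 0.1]
opening: 0.0876
grasp_force: 0.0
```

Emit:
step_arm:
  steps:
    - [[8.7,35,0],0]
    - [[8.7,35,0],0]
    - [[0,0,0],0]
    - [[0,0,0],0]

```text
time: 2.3
ee_pos: [0.463, 0.0094, 0.2265]
ee_rot: [180.0, 0.0, 1.5]
force: [0.3, 0.2, 0.6]
opening: 0.0873
grasp_force: 0.0
```

```bash
python3 - <<'E'
from h import *
s=grab("scene");crop(s,250,170,260,200,3,"s2.png")
E
```

```text
(no output)
```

View pics/s2.png

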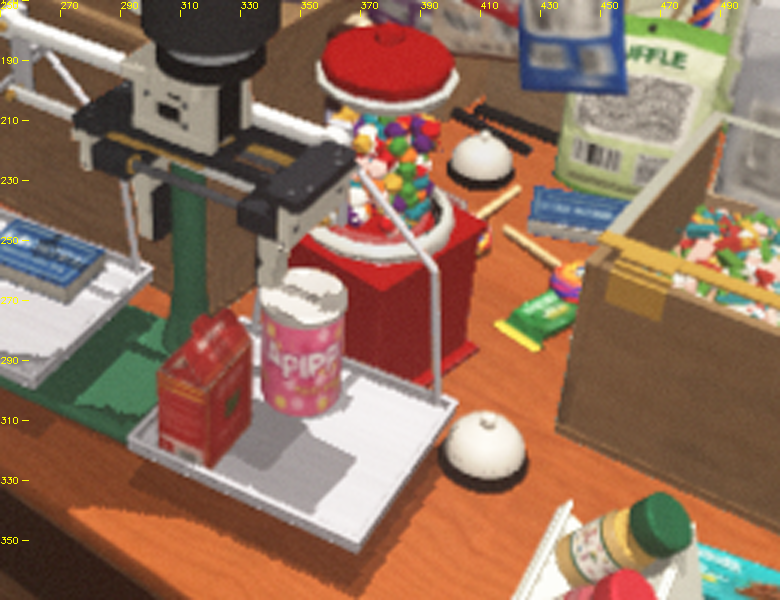

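The fingers straddle the red carton: their tips are at about crop (151,238) and (270,285), with the carton centred between them near (205,400). Lowering.

Emit:
step_arm:
  steps:
    - [[0,0,20],0]
    - [[0,0,20],0]
    - [[0,0,20],0]
    - [[0,0,20],0]
    - [[0,0,15],0]

```text
time: 2.77
ee_pos: [0.4622, 0.0125, 0.1302]
ee_rot: [-180.0, 0.0, 1.8]
force: [-0.9, 0.5, -0.3]
opening: 0.0878
grasp_force: 0.0
```

Emit:
step_arm:
  steps:
    - [[0,0,10],0]
    - [[0,0,8],0]
    - [[0,0,0],0]
    - [[0,0,0],0]

```text
time: 3.1
ee_pos: [0.4629, 0.012, 0.1137]
ee_rot: [180.0, 0.0, 1.8]
force: [0.7, -0.2, 1.3]
opening: 0.0879
grasp_force: 0.0
```

Emit:
step_arm:
  steps:
    - [[0,0,0],0]
    - [[0,0,0],0]
    - [[0,0,0],0]
    - [[0,0,0],0]
    - [[0,0,0],0]
  gripper: 0.4
  newtons: 10

```text
time: 3.52
ee_pos: [0.463, 0.0113, 0.1139]
ee_rot: [-180.0, -0.0, 1.7]
force: [-0.1, -0.2, 0.1]
opening: 0.0598
grasp_force: 0.0
```

Emit:
step_arm:
  steps:
    - [[0,0,0],0]
    - [[0,0,0],0]
    - [[0,0,0],0]
    - [[0,0,0],0]
    - [[0,0,0],0]
  gripper: 0.6
  newtons: 12

```text
time: 3.93
ee_pos: [0.463, 0.0113, 0.1137]
ee_rot: [180.0, -0.0, 1.7]
force: [-0.2, -1.0, 1.9]
opening: 0.0499
grasp_force: 11.8
```

Emit:
step_arm:
  steps:
    - [[0,0,-4],0]
    - [[0,0,-8],0]
    - [[0,0,-12],0]
    - [[0,0,-15],0]
    - [[0,0,-15],0]

```text
time: 4.35
ee_pos: [0.4625, 0.0113, 0.1684]
ee_rot: [180.0, 0.0, 1.7]
force: [0.2, 0.2, -1.2]
opening: 0.0503
grasp_force: 11.8
```

Emit:
step_arm:
  steps:
    - [[0,-18,0],0]
    - [[-1,-35,0],0]
    - [[-1,-35,0],0]
    - [[-1,-35,0],0]
    - [[-1,-35,0],0]

```text
time: 4.77
ee_pos: [0.4537, 0.1706, 0.1683]
ee_rot: [-180.0, -0.0, 1.7]
force: [0.7, 0.2, -1.8]
opening: 0.0499
grasp_force: 11.8
```

Emit:
step_arm:
  steps:
    - [[0,-25,0],0]
    - [[0,-13,0],0]
    - [[0,0,0],0]
    - [[0,0,0],0]

```text
time: 5.1
ee_pos: [0.4526, 0.2072, 0.1676]
ee_rot: [180.0, 0.0, 1.8]
force: [-0.2, -0.4, -2.5]
opening: 0.0498
grasp_force: 11.8
```

```bash
python3 - <<'E'
from h import *
s=grab("scene");crop(s,180,160,240,180,3.2,"s3.png");print(r.sense()["force"],r.sense()["ee_pos"])
E
```

```text
[-0.70012086 -0.73177763 -1.13212436] [0.45259937 0.20651645 0.16751319]
```

View pics/s3.png

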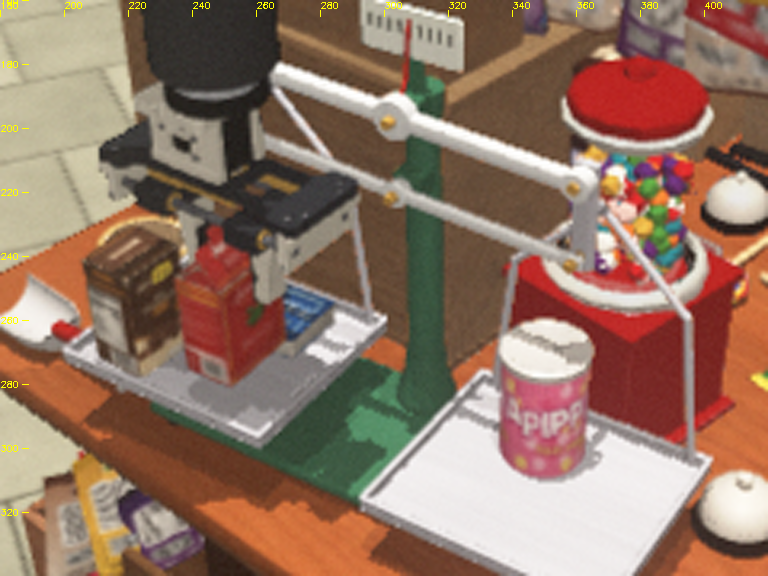

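The carton hangs over the front right of the left pan, clear of the brown carton and mint tin (carton at crop (235,320)). Lowering.

Emit:
step_arm:
  steps:
    - [[0,0,10],0]
    - [[0,0,12],0]
    - [[0,0,8],0]
    - [[0,0,4],0]
    - [[0,0,2],0]

```text
time: 5.57
ee_pos: [0.4527, 0.2061, 0.1306]
ee_rot: [179.9, 0.1, 1.7]
force: [0.3, 0.3, -0.4]
opening: 0.0497
grasp_force: 11.8
```

Emit:
step_arm:
  steps:
    - [[0,0,2],0]
    - [[0,0,2],0]
    - [[0,0,2],0]
    - [[0,0,2],0]
    - [[0,0,1],0]

```text
time: 5.98
ee_pos: [0.453, 0.2072, 0.1225]
ee_rot: [-180.0, -0.0, 1.7]
force: [0.5, 0.1, -0.2]
opening: 0.0499
grasp_force: 11.8
```

Emit:
step_arm:
  steps:
    - [[0,0,2],0]
    - [[0,0,2],0]
    - [[0,0,2],0]
    - [[0,0,2],0]
    - [[0,0,1],0]

```text
time: 6.4
ee_pos: [0.4533, 0.2072, 0.1136]
ee_rot: [180.0, -0.0, 1.8]
force: [-0.9, -3.1, 7.5]
opening: 0.0502
grasp_force: 11.8
```

Emit:
step_arm:
  steps:
    - [[0,0,-1],0]
    - [[0,0,0],0]
    - [[0,0,0],0]

```text
time: 6.65
ee_pos: [0.4529, 0.2072, 0.1146]
ee_rot: [-180.0, 0.0, 1.7]
force: [1.6, 0.0, -0.4]
opening: 0.05
grasp_force: 11.8
```

Emit:
step_arm:
  steps:
    - [[0,0,0],0]
    - [[0,0,0],0]
    - [[0,0,0],0]
    - [[0,0,0],0]
    - [[0,0,0],0]
  gripper: 0.2

```text
time: 7.07
ee_pos: [0.453, 0.2071, 0.1146]
ee_rot: [-180.0, -0.0, 1.7]
force: [-0.4, 0.6, 0.2]
opening: 0.0698
grasp_force: 0.0
```

Emit:
step_arm:
  steps:
    - [[0,0,-10],0]
    - [[0,0,-20],0]
    - [[0,0,-30],0]
    - [[0,0,-30],0]
    - [[0,0,-30],0]

```text
time: 7.48
ee_pos: [0.4528, 0.2068, 0.2367]
ee_rot: [180.0, -0.0, 1.7]
force: [0.7, 0.5, 0.5]
opening: 0.0703
grasp_force: 0.0
```

```bash
python3 - <<'E'
from h import *
s,t=grab("scene"),grab("top")
def mask(d,rs,box):
    h=cv2.cvtColor(d["image"],cv2.COLOR_RGB2HSV);m=sum(cv2.inRange(h,lo,hi) for lo,hi in rs);k=np.zeros_like(m);u,v,w,q=box;k[v:v+q,u:u+w]=m[v:v+q,u:u+w]
    c=max(cv2.findContours(k,0,2)[0],key=cv2.contourArea);M=cv2.moments(c);print(cv2.boundingRect(c));return M["m10"]/M["m00"],M["m01"]/M["m00"]
g=[((50,80,15),(95,255,255))];rd=[((168,170,90),(180,255,255)),((0,190,90),(4,255,255))]
G=tri(s,mask(s,g,(440,320,60,50)),t,mask(t,g,(450,240,40,30)))
R=tri(s,mask(s,rd,(425,340,60,60)),t,mask(t,rd,(450,270,40,30)))
print(np.round(G[0]*1000),G[1],np.round(R[0]*1000),R[1])
U=lambda x,y:(220+(x+.5)/2.96-.5,215+(y+.5)/2.96-.5)
for p in [(628,105),(645,255),(770,241),(755,92)]: print(np.round(onz(t,*U(*p),.03)*1000))
print(r.sense()["q"])
crop(s,400,310,120,90,6,"s4.png")
E
```

```text
(461, 334, 19, 20)
(463, 249, 13, 14)
(450, 360, 19, 20)
(466, 278, 15, 13)
[ 532. -331.  108.] 0.004589540836228989 [ 452. -340.  109.] 0.005437244612509386
[ 555. -241.   30.]
[ 406. -256.   30.]
[ 422. -379.   30.]
[ 570. -368.   30.]
[ 47.22075462   3.05307664 -19.96077347   0.11541507 -66.46208503
  44.50915055]
```

View pics/s4.png

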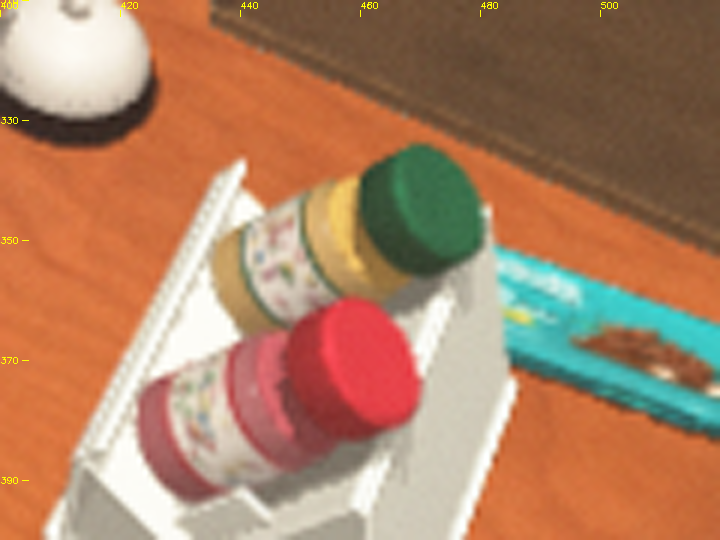

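The crop shows the green jar lying in the rear lane, with its lid face at about px (471,345). The stand's left lip edge runs from (440,337) to (408,398). The bin's base edge is near (435,313) to (520,350), so I'll check its clearance.

```bash
python3 - <<'E'
from h import *
s,t=grab("scene"),grab("top")
a=onz(s,436,312.5,0);b=onz(s,515,350,0);print("bin base",np.round(a*1000),np.round(b*1000))
# front wall top-left: scene (447,251) crop s1 (668,228) ; top view corner (417,207)
for p in [(447,251)]:
  for q in [(417,207),(416,204)]:
    P,e=tri(s,p,t,q);print(np.round(P*1000),round(e*1000,1))
P,e=tri(s,(556,301),t,(515,203));print(np.round(P*1000),e)
print("top front edge at z.15/.2",[np.round(onz(t,470,207,z)*1000) for z in(.1,.15,.2)])
E
```

```text
bin base [ 689. -197.    0.] [ 683. -401.    0.]
[ 656. -184.  208.] 42.1
[ 665. -182.  201.] 40.4
[ 667. -439.  187.] 0.011787355495728824
top front edge at z.15/.2 [array([ 671., -337.,  100.]), array([ 660., -323.,  150.]), array([ 649., -308.,  200.])]
```

Emit:
step_arm:
  steps:
    - [[-1,25,0],0]
    - [[-1,37,0],0]
    - [[-1,37,0],0]
    - [[-1,37,0],0]
    - [[-1,37,0],0]
  gripper: 0.3

```text
time: 8.1
ee_pos: [0.4521, 0.0323, 0.2338]
ee_rot: [180.0, 0.1, 1.8]
force: [1.2, 0.5, 0.1]
opening: 0.0613
grasp_force: 0.0
```

Emit:
step_arm:
  steps:
    - [[-1,37,0],0]
    - [[-1,37,0],0]
    - [[-1,37,0],0]
    - [[-1,37,0],0]
    - [[-1,37,0],0]

```text
time: 8.52
ee_pos: [0.4527, -0.1528, 0.2339]
ee_rot: [-180.0, 0.1, 1.7]
force: [1.0, 0.2, 0.2]
opening: 0.0615
grasp_force: 0.0
```

Emit:
step_arm:
  steps:
    - [[-1,37,0],0]
    - [[-1,37,0],0]
    - [[-1,37,0],0]
    - [[-1,37,0],0]
    - [[-1,25,0],0]

```text
time: 8.93
ee_pos: [0.4529, -0.3267, 0.2332]
ee_rot: [-180.0, 0.1, 1.7]
force: [1.4, 0.8, 0.9]
opening: 0.0614
grasp_force: 0.0
```

Emit:
step_arm:
  steps:
    - [[0,0,0],0.1]
    - [[0,0,0],0.1]
    - [[0,0,0],0.1]
    - [[0,0,0],0.1]
    - [[0,0,0],0.1]

```text
time: 9.35
ee_pos: [0.4532, -0.324, 0.2333]
ee_rot: [180.0, 0.1, -27.2]
force: [-0.0, -0.0, -0.0]
opening: 0.0614
grasp_force: 0.0
```

Emit:
step_arm:
  steps:
    - [[0,0,0],0.1]
    - [[0,0,0],0.1]
    - [[0,0,0],0.1]
    - [[0,0,0],0.1]
    - [[0,0,0],0.1]

```text
time: 9.77
ee_pos: [0.4533, -0.3238, 0.2334]
ee_rot: [179.9, 0.1, -55.9]
force: [-0.3, -0.2, -0.3]
opening: 0.0614
grasp_force: 0.0
```

Emit:
step_arm:
  steps:
    - [[0,0,0],0.1]
    - [[0,0,0],0.1]
    - [[0,0,0],0.1]
    - [[0,0,0],0.1]
    - [[0,0,0],0.1]

```text
time: 10.18
ee_pos: [0.4533, -0.3238, 0.2334]
ee_rot: [179.9, 0.1, -84.5]
force: [-0.3, -0.2, 0.5]
opening: 0.0614
grasp_force: 0.0
```

Emit:
step_arm:
  steps:
    - [[2,-20,0],0]
    - [[2,-28,0],0]
    - [[2,-28,0],0]
    - [[2,0,30],0]
    - [[0,0,30],0]
  gripper: 0.33

```text
time: 10.6
ee_pos: [0.5322, -0.3244, 0.1737]
ee_rot: [-179.9, -0.0, -84.2]
force: [-0.7, 0.4, -0.6]
opening: 0.0588
grasp_force: 0.0
```

Emit:
step_arm:
  steps:
    - [[0,0,25],0]
    - [[0,0,10],0]
    - [[0,0,0],0]
    - [[0,0,0],0]

```text
time: 10.93
ee_pos: [0.5303, -0.3246, 0.1396]
ee_rot: [179.9, -0.0, -84.2]
force: [0.0, 0.4, 1.3]
opening: 0.0586
grasp_force: 0.0
```

```bash
python3 - <<'E'
from h import *
s,t=grab("scene"),grab("top")
crop(s,370,240,140,160,3.7,"a.png");crop(t,420,225,80,86,6.88,"b.png")
a,b=cv2.imread("pics/a.png"),cv2.imread("pics/b.png");h=min(len(a),len(b));print(a.shape,b.shape)
b=cv2.resize(b,(270,int(b.shape[0]*270/b.shape[1])));b=cv2.copyMakeBorder(b,0,len(a)-len(b),0,0,0);cv2.imwrite("pics/s5.png",np.hstack([a,b]))
E
```

```text
(592, 518, 3) (592, 550, 3)
```

View pics/s5.png

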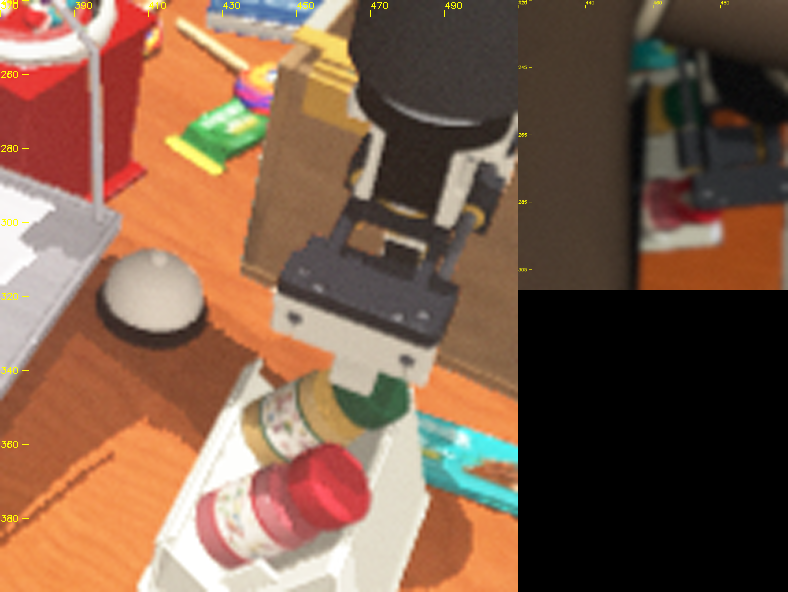

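The near finger is at crop (357,383), just ahead of the green lid and aligned with it. The red jar at (330,485) is clear of its path. I'll descend in stages and watch the force.

Emit:
step_arm:
  steps:
    - [[0,0,8],0]
    - [[0,0,8],0]
    - [[0,0,8],0]
    - [[0,0,8],0]
    - [[0,0,4],0]

```text
time: 11.45
ee_pos: [0.5297, -0.3241, 0.102]
ee_rot: [179.9, 0.0, -84.2]
force: [-0.5, 0.3, -0.5]
opening: 0.0586
grasp_force: 0.0
```

Emit:
step_arm:
  steps:
    - [[0,0,6],0]
    - [[0,0,6],0]
    - [[0,0,6],0]
    - [[0,0,5],0]
    - [[0,0,0],0]

```text
time: 11.87
ee_pos: [0.5298, -0.3241, 0.0792]
ee_rot: [179.9, 0.0, -84.2]
force: [-0.2, -0.8, -0.1]
opening: 0.0587
grasp_force: 0.0
```

Emit:
step_arm:
  steps:
    - [[0,0,0],0]
    - [[0,0,0],0]
    - [[0,0,0],0]
    - [[0,0,0],0]
    - [[0,0,0],0]
  gripper: 0.65
  newtons: 4

```text
time: 12.28
ee_pos: [0.5306, -0.3245, 0.0809]
ee_rot: [-180.0, -0.0, -84.2]
force: [0.3, -0.5, -0.9]
opening: 0.0452
grasp_force: 4.0
```

Emit:
step_arm:
  steps:
    - [[-3.2,0,-3.6],0]
    - [[-3.3,0,-3.5],0]
    - [[-3.6,0,-3.2],0]
    - [[-3.7,0,-3.2],0]
    - [[-4,0,-2.7],0]

```text
time: 12.7
ee_pos: [0.5288, -0.3063, 0.0974]
ee_rot: [-180.0, -0.0, -84.2]
force: [-0.3, -1.1, -0.2]
opening: 0.0449
grasp_force: 4.0
```

Emit:
step_arm:
  steps:
    - [[-4,0,-2.7],0]
    - [[-4.3,0,-2.2],0]
    - [[-4.3,0,-2.1],0]
    - [[-4.5,0,-1.5],0]
    - [[-4.5,0,-1.3],0]

```text
time: 13.12
ee_pos: [0.5265, -0.2847, 0.1068]
ee_rot: [-180.0, -0.0, -84.2]
force: [1.0, -0.8, -0.6]
opening: 0.0447
grasp_force: 4.0
```

```bash
python3 - <<'E'
from h import *
s=grab("scene")
crop(s,410,290,110,110,5.4,"s6.png")
E
```

```text
(no output)
```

View pics/s6.png

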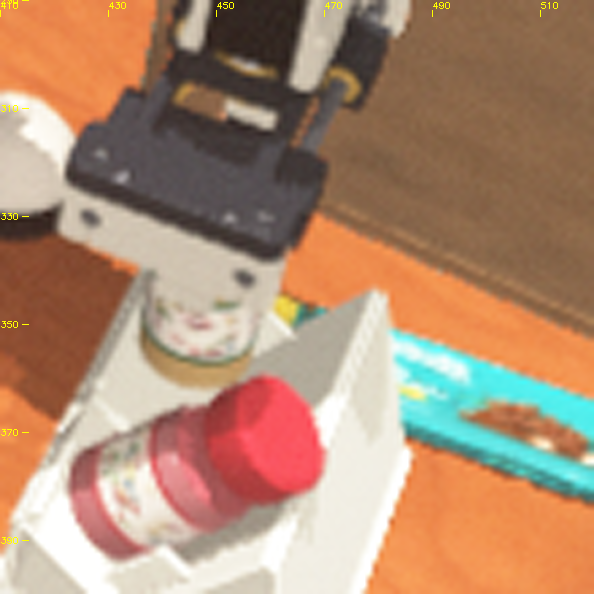

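The jar now stands upright in the grip (foot ring at crop (197,375)), and the red jar hasn't moved. Lifting, backing out and turning.

Emit:
step_arm:
  steps:
    - [[0,0,-4],0]
    - [[0,0,-10],0]
    - [[0,0,-18],0]
    - [[0,0,-22],0]
    - [[0,0,-22],0]
  newtons: 5

```text
time: 13.58
ee_pos: [0.5261, -0.2853, 0.1837]
ee_rot: [179.9, 0.0, -84.2]
force: [0.5, -0.0, -1.4]
opening: 0.0449
grasp_force: 5.0
```

Emit:
step_arm:
  steps:
    - [[0,10,-20],0]
    - [[0,18,-10],0]
    - [[0,18,0],0]
    - [[0,12,0],0]
    - [[0,4,0],0]

```text
time: 14.0
ee_pos: [0.4631, -0.2915, 0.2132]
ee_rot: [-180.0, 0.0, -84.3]
force: [-0.2, 0.0, -0.9]
opening: 0.0448
grasp_force: 5.0
```

Emit:
step_arm:
  steps:
    - [[0,0,0],-0.06]
    - [[0,0,0],-0.1]
    - [[0,0,0],-0.11]
    - [[0,0,0],-0.11]
    - [[0,0,0],-0.11]

```text
time: 14.42
ee_pos: [0.4649, -0.2915, 0.2122]
ee_rot: [180.0, 0.0, -55.8]
force: [-1.1, -0.5, -0.9]
opening: 0.0445
grasp_force: 5.0
```

Emit:
step_arm:
  steps:
    - [[0,0,0],-0.11]
    - [[0,0,0],-0.11]
    - [[0,0,0],-0.11]
    - [[0,0,0],-0.11]
    - [[0,0,0],-0.11]

```text
time: 14.83
ee_pos: [0.4649, -0.2915, 0.2122]
ee_rot: [180.0, 0.1, -24.3]
force: [0.7, -0.5, -1.5]
opening: 0.0446
grasp_force: 5.0
```

Emit:
step_arm:
  steps:
    - [[0,0,0],-0.11]
    - [[0,0,0],-0.11]
    - [[0,0,0],-0.11]
    - [[0,0,0],-0.1]
    - [[0,0,0],-0.06]

```text
time: 15.25
ee_pos: [0.4649, -0.2914, 0.2122]
ee_rot: [-180.0, 0.1, 3.8]
force: [-0.4, 0.2, -1.4]
opening: 0.0447
grasp_force: 5.0
```

Emit:
step_arm:
  steps:
    - [[1,-15,0],0]
    - [[2,-30,0],0]
    - [[2,-36,0],0]
    - [[2,-36,0],0]
    - [[2,-36,0],0]

```text
time: 15.67
ee_pos: [0.4644, -0.1369, 0.2123]
ee_rot: [180.0, 0.0, 3.4]
force: [0.6, 1.0, -0.7]
opening: 0.0451
grasp_force: 5.0
```

Emit:
step_arm:
  steps:
    - [[2,-36,0],0]
    - [[2,-28,0],0]
    - [[2,-14,0],0]
    - [[0,0,10],0]
    - [[0,0,10],0]

```text
time: 16.08
ee_pos: [0.4664, -0.0591, 0.1923]
ee_rot: [-180.0, -0.1, 3.6]
force: [-0.3, -0.5, -1.7]
opening: 0.0452
grasp_force: 5.0
```

Emit:
step_arm:
  steps:
    - [[0,0,8],0]
    - [[0,0,0],0]
    - [[0,0,0],0]
    - [[0,0,0],0]

```text
time: 16.42
ee_pos: [0.4659, -0.0608, 0.1844]
ee_rot: [180.0, 0.0, 3.4]
force: [1.1, 0.3, -0.8]
opening: 0.0453
grasp_force: 5.0
```

```bash
python3 - <<'E'
from h import *
s=grab("scene");e=r.sense()["ee_pos"];print(e)
g=e+[0,0,.019]
for dz in(-.076,.02): print([np.round(proj(s,g+[dx,dy,dz]),1) for dx,dy in((0,0),(-.0225,0),(0,-.0225),(.0225,0))])
im=s["image"].copy()
a=cv2.resize(im[160:360,180:440],None,fx=1.5,fy=1.5,interpolation=2)
u,v=map(int,proj(s,g-[0,0,.03]));print(u,v)
b=cv2.resize(im[v-40:v+45,u-40:u+40],None,fx=5,fy=5,interpolation=2)
for dx in(-1,1):
    p,q=[((np.array(proj(s,g+np.array([.0136*dx,-.0178*dx,dz])))-[u-40,v-40])*5).astype(int) for dz in(-.076,0)]
    cv2.line(b,tuple(int(i) for i in p),tuple(int(i) for i in q),(0,255,255),1)
a=cv2.copyMakeBorder(a,0,len(b)-len(a),0,0,0);cv2.imwrite("pics/s7.png",np.hstack([a,b])[:,:,::-1])
E
```

```text
[ 0.46605745 -0.06059764  0.18472317]
[array([345.5, 301.2]), array([339.9, 306.7]), array([353.9, 305.3]), array([351. , 295.8])]
[array([346.9, 267.9]), array([340.9, 273.1]), array([355.7, 271.8]), array([352.7, 262.7])]
346 285
```

View pics/s7.png

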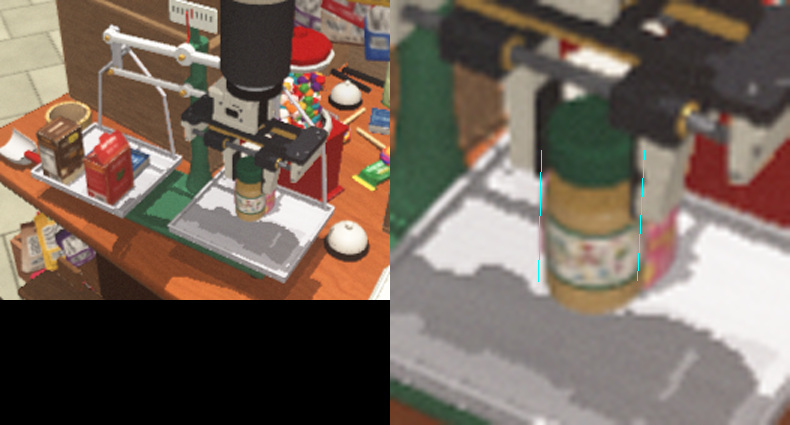

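The jar hangs upright over the free front of the right pan: its sides, crop x≈548 and 637, are parallel to the predicted verticals. The red carton stands well on the left pan. Lowering.

Emit:
step_arm:
  steps:
    - [[0,0,10],0]
    - [[0,0,14],0]
    - [[0,0,12],0]
    - [[0,0,8],0]
    - [[0,0,4],0]

```text
time: 16.88
ee_pos: [0.4652, -0.0602, 0.1352]
ee_rot: [180.0, 0.1, 3.4]
force: [-0.9, 0.7, -0.4]
opening: 0.0449
grasp_force: 5.0
```

Emit:
step_arm:
  steps:
    - [[0,0,2],0]
    - [[0,0,2],0]
    - [[0,0,2],0]
    - [[0,0,2],0]
    - [[0,0,2],0]

```text
time: 17.3
ee_pos: [0.4664, -0.0599, 0.1269]
ee_rot: [-180.0, -0.1, 3.5]
force: [0.8, 0.5, 1.9]
opening: 0.0447
grasp_force: 5.0
```

Emit:
step_arm:
  steps:
    - [[0,0,2],0]
    - [[0,0,2],0]
    - [[0,0,2],0]
    - [[0,0,1.5],0]
    - [[0,0,0],0]

```text
time: 17.72
ee_pos: [0.4656, -0.06, 0.1187]
ee_rot: [180.0, 0.0, 3.4]
force: [0.2, 0.4, -1.6]
opening: 0.0447
grasp_force: 5.0
```

Emit:
step_arm:
  steps:
    - [[0,0,0.5],0]
    - [[0,0,0],0]
    - [[0,0,0],0]
    - [[0,0,0],0]
    - [[0,0,0],0]

```text
time: 18.13
ee_pos: [0.4658, -0.06, 0.1186]
ee_rot: [-180.0, -0.0, 3.4]
force: [0.1, -0.7, 1.0]
opening: 0.0448
grasp_force: 5.0
```

```bash
python3 - <<'E'
from h import *
s=grab("scene");e=r.sense();print(e["force"],e["ee_pos"])
h=cv2.cvtColor(s["image"],cv2.COLOR_RGB2HSV)
# beam end bolts (gold) -> tilt
m=cv2.inRange(h,(12,120,80),(28,255,255));n,l,st,c=cv2.connectedComponentsWithStats(m)
for i in range(1,n):
    if 240<c[i][0]<375 and 165<c[i][1]<250 and 3<=st[i][4]<40: print(np.round(c[i],1),st[i][4])
# front pan edges predicted: level lip-top near corners
for P in [(.413,.055),(.428,-.152),(.387,.353),(.404,.147)]: print([np.round(proj(s,(*P,z)),1) for z in(.06,.069,.078)])
E
```

```text
[ 0.51242462  0.33466746 -0.03516399] [ 0.46583919 -0.05998836  0.11860392]
[266.9 165.3] 9
[270.3 167.3] 3
[246. 171.] 3
[271.  172.7] 3
[276.  174.5] 10
[282.3 178.7] 9
[300.7 178. ] 3
[244.8 180.5] 4
[277.9 179.8] 12
[303.6 179.6] 7
[250.3 181. ] 7
[287.7 181.3] 3
[293.9 183.1] 21
[314.4 181.6] 9
[243.6 185.7] 7
[319.  183.5] 6
[294.2 186.2] 5
[302.4 185.4] 8
[246.7 188.3] 9
[319.1 189.9] 7
[240.2 189.5] 4
[250.7 191. ] 7
[297.8 188.2] 4
[324.9 192.5] 11
[246.7 193.3] 3
[263.8 195.1] 14
[272.4 192.4] 5
[250.2 196.2] 5
[291.4 197.8] 5
[300.5 198. ] 10
[241.6 202.6] 14
[268.9 202.9] 8
[252.9 206.1] 33
[293.  202.7] 3
[298.3 203.3] 3
[302.2 206. ] 6
[318.  210.5] 8
[325.  209.5] 4
[262. 211.] 3
[249.9 216. ] 13
[259.6 213.8] 5
[254.5 218.6] 23
[269.2 214.5] 4
[372.3 217.5] 6
[259.5 218.8] 6
[295.  220.3] 3
[269.3 223. ] 3
[293.4 224.4] 14
[248.2 225.5] 4
[254.3 229.9] 21
[279.5 228.5] 4
[294.1 231.3] 15
[250.7 235.5] 16
[257.7 234.3] 6
[285.3 236.9] 7
[303.1 237.2] 13
[258. 239.] 3
[282.3 240. ] 3
[296.4 240.7] 9
[287.3 241.8] 6
[303.5 243.4] 8
[289.  248.6] 14
[array([292.3, 314.7]), array([292.2, 311.9]), array([292.1, 309.1])]
[array([369.3, 350.5]), array([369.6, 347.6]), array([369.8, 344.8])]
[array([200.5, 273.4]), array([200. , 270.8]), array([199.5, 268.1])]
[array([261.5, 301.1]), array([261.2, 298.4]), array([261. , 295.7])]
```

Emit:
step_arm:
  steps:
    - [[0,0,0],0]
    - [[0,0,0],0]
    - [[0,0,0],0]
    - [[0,0,0],0]
    - [[0,0,0],0]
  gripper: 0.25

```text
time: 18.6
ee_pos: [0.4659, -0.06, 0.1186]
ee_rot: [-180.0, -0.0, 3.5]
force: [-0.1, 0.9, 0.5]
opening: 0.065
grasp_force: 0.0
```

Emit:
step_arm:
  steps:
    - [[0,0,-4],0]
    - [[0,0,-10],0]
    - [[0,0,-25],0]
    - [[0,0,-35],0]
    - [[0,0,-35],0]

```text
time: 19.02
ee_pos: [0.4651, -0.0602, 0.2287]
ee_rot: [180.0, 0.1, 3.5]
force: [1.1, 0.6, -0.7]
opening: 0.0659
grasp_force: 0.0
```

Emit:
step_arm:
  steps:
    - [[0,20,-10],0]
    - [[0,40,0],0]
    - [[0,40,0],0]
    - [[0,40,0],0]
    - [[0,40,0],0]

```text
time: 19.43
ee_pos: [0.4766, -0.2413, 0.2383]
ee_rot: [180.0, -0.1, 3.5]
force: [1.3, 0.2, 0.2]
opening: 0.0657
grasp_force: 0.0
```

Emit:
step_arm:
  steps:
    - [[0,40,0],0]
    - [[0,20,0],0]
    - [[0,0,0],0]
    - [[0,0,0],0]
    - [[0,0,0],0]

```text
time: 19.85
ee_pos: [0.48, -0.2994, 0.2375]
ee_rot: [-180.0, 0.0, 3.4]
force: [-0.1, 0.2, 0.1]
opening: 0.0653
grasp_force: 0.0
```

Emit:
step_arm:
  steps:
    - [[0,0,0],0]
    - [[0,0,0],0]
    - [[0,0,0],0]
    - [[0,0,0],0]
    - [[0,0,0],0]

```text
time: 20.27
ee_pos: [0.4804, -0.299, 0.2378]
ee_rot: [180.0, -0.0, 3.5]
force: [0.3, -0.0, 0.1]
opening: 0.0658
grasp_force: 0.0
```

Emit:
step_arm:
  steps:
    - [[0,0,0],0]
    - [[0,0,0],0]
    - [[0,0,0],0]
    - [[0,0,0],0]
    - [[0,0,0],0]

```text
time: 20.68
ee_pos: [0.4803, -0.2995, 0.2375]
ee_rot: [-180.0, 0.0, 3.4]
force: [0.3, -0.2, 0.6]
opening: 0.0659
grasp_force: 0.0
```

Emit:
step_arm:
  steps:
    - [[0,0,0],0]
    - [[0,0,0],0]
    - [[0,0,0],0]
    - [[0,0,0],0]
    - [[0,0,0],0]

```text
time: 21.1
ee_pos: [0.4803, -0.2995, 0.2375]
ee_rot: [-180.0, 0.0, 3.4]
force: [0.4, -0.1, 0.4]
opening: 0.0659
grasp_force: 0.0
```

```bash
python3 - <<'E'
from h import *
s,t=grab("scene"),grab("top")
a=cv2.resize(s["image"][155:405,185:495],None,fx=2.4,fy=2.4,interpolation=2)
cv2.imwrite("pics/s8.png",a[:,:,::-1])
E
```

```text
(no output)
```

View pics/s8.png

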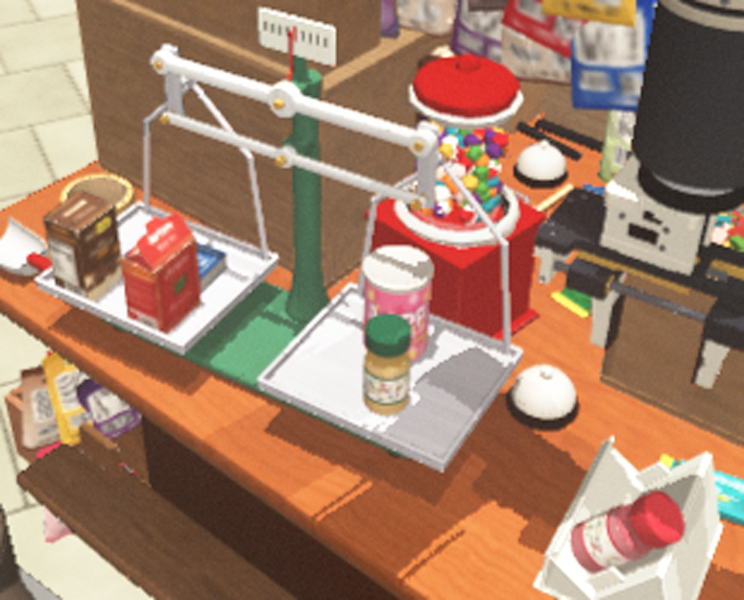

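The picture shows all five goods upright on the pan floors. The beam bolts, at crop (157,62) and (424,146), have moved back midway from the earlier stop, and the pointer sits centred on its plate. The bystanders haven't moved, so I'm handing in.

```bash
python3 -c "
from cell import close_job
print(close_job())"
```

```text
the job is handed in; nothing more can be done
None
```

I handed the job in with the beam resting level by the final picture: brown carton, red carton and mint tin on the left pan, and pop tin and green-lidded jar on the right (380 g a side by the listed weights), all upright, with the bystanders untouched.

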